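Hold the glass prism block in the photometer's beam by its frosted sides

ROBOT

A 6-joint arm with a two-finger parallel gripper is mounted at the origin on the work surface. World frame = base frame: x ahead of the robot, y to its left, z up, the work surface at z = 0. Lengths are in m, angles in degrees, forces in N, time in s.
With the tool pointing down it reaches from about 0.4 to 0.825 m from the base axis. Payload 7 kg.
Tool frame: the origin (TCP) lies midway between the tips of the shut fingers; the grasp point (between the pads) lies 19 mm behind it (ctrl.grip_point_offset is the distance from the TCP to the grasp point, in m); x points along the fingers, y is the direction in which the jaws open and shut, and the axes are right-handed (so a half turn about x gives the same grasp; the last joint's range is limited). The gripper opens to 88 mm and grips with 3 to 60 N. Pads are 19 mm wide; open, the fingers measure 130 mm over their backs; the gripper's body (78 mm by 193 mm) begins 47 mm behind the grasp point.
Start: joints at [89.903, 20.546, 0.682, 0, -70.136, -16.507], TCP at [0.193, 0.647, 0.227] pointing down, gripper open.
Joint ranges: [-176.03, 176.03], [-82.01, 121.73], [-58.28, 71.71], [-173.87, 95.51], [-174.79, -0.11], [-173.66, 173.66]. Speed limits (degrees/s): [136.94, 136.94, 172.46, 180, 180, 180].

INTERFACE

Orientations are given as [roll, pitch, yaw] about the fixed x, y, z axes, in that order (R = Rz(yaw) Ry(pitch) Rx(roll)).
In Python, from plant import ctrl gives the robot as it stands.
- The arm moves only by the tool drive_tool, never from a script. Its argument "plan" is a list of rows, each a list of 3 entries, a list of its own where there are three numbers: the shift along the tool's x, y, z in m, then the turn, a rotation vector about the tool's x, y, z in degrees, then the opening, from 0 (shut) to 1 (fully open). In form: [[[dx, dy, dz], [wx, wy, wz], grip], ...]. A call has 1 to 20 rows; each row is the pose to reach, as a shift and turn from the pose measured when the call began, along the tool's axes at that moment; what a row does not reach only later rows make up. A row lasts 1/12 s, in which the tool goes at most 41.7 mm and 7.16 degrees, less where a joint would pass 70% of its speed; a pose out of reach is approached as far as the arm can. A call with a gripper value outside its range is refused whole. The fingers move at their own pace and stop on an object; the grip force is fixed at half the most. Time passes only in rows, so rows that repeat a pose let the fingers close. It gives the time, the measured TCP pose, the force and the opening at its end, in the units of the state.
- ctrl.get_obs(): the state, without advancing time (a new reading comes with each control period).
- ctrl.snapshot(name): name is "side" or "top"; returns the picture (420x560x3 uint8, blue, green, red); there is no depth.
- ctrl.get_calibration(name): a dict with "fx", "fy", "cx", "cy" (pixels), "R" (3x3) and "t" (3): a world point X has camera coordinates R X + t. Camera axes: x right, y down, z forward; pixel columns grow to the right and rows downward; lengths in m; the calibration is good to about 2 mm. A picture is of the moment at which its call begins. get_calibration takes no time and is no camera call.
- ctrl.close_job(): hands the job in, once; it reports no verdict.
Trained networks look in the newest picture that a camera, given by its name, has taken for a name from the list of things; names that differ only in an ending like _2 or _b are one class to them, and where a whole thing is asked for, a point or a joint stands for the part that bears it (a point fixed in the world has none). Each returns a list of dicts, best first, with "confidence" (0 to 1); they miss things now and then, are a little off and sometimes report something else, mostly with a low value. They report only what shows in the picture. A call takes as long as a camera call.
- ctrl.cut_out(camera, name): "pixels" (420x560 bool, what is visible of it) and "pixel" ([column, row] in pixels, amid what is visible of it).
- ctrl.landmark_of(camera, name): "pixel" ([column, row] in pixels: a listed point, or the origin of a listed thing).
The state is a dict: "clock": time; "joint_pos": joint angles; "qvel": joint speeds; "tau": joint torques, N m; "tool_pos": TCP position; "orientation": TCP orientation; "force": force on the tool from outside, world axes, zero at the start; "moment": the same for the moment, N m; "opening": finger opening in m.
Only numpy, scipy, OpenCV 4.12 (cv2) and the standard library are available. Lean on these libraries where they do the work, as an engineer would, in place of code of your own. Each camera call takes 0.05 s, during which the arm holds its last target. There are 200 camera calls.

TASK

Slide the shutter on the photometer's lamp fully open, then lift the oblong glass block from the felt tray by its two frosted long sides, letting nothing touch its polished ends. Hold it still and upright, centred in the beam midway between lamp and meter head, its long direction in line with the beam so that light enters one polished end and leaves the other, and leave the other two glass pieces and the brass finial in place. Finish while still holding it there in the gripper, block and gripper clear of the photometer: do not put it down or let go.

Things in the scene. Friction and masses are not known exactly. Their poses are not given: they have to be found in the camera images.
- beam_mid (a point): Middle of the photometer's light path: on the beam's axis (beam 10 mm wide), 100 mm above the table, half-way between lamp and meter head. y axis along the beam to the lamp, z up, x across (the shutter opens to -x). Gap free from y -69 mm (meter's white dome) to +72 mm (shutter guide); rail top 74 mm below. On either side of the table, beam along world y within 15 degrees, lamp at +y.
- bench: The fixed photometer, origin on the table under beam_mid, same axes. Aluminium rail 60 mm wide, y -135 to +195. Black meter head, 58 mm disc, y -78 to -104, top z 129. Shutter guide y 72 to 82, x -65 to 25, top z 126. Black snout 44 mm thick to y 116, then grey lamp house 76 mm wide, y 115 to 196, top z 146. Read-out box 30 mm high at x 62 to 138, y -150 to -20.
- shutter (a joint): The lamp's slide shutter, a steel blade before the lamp's opening. Travel in m: 0 closed, 0.040 fully open at its stop. Slides along the x axis of beam_mid and opens towards -x (the robot's side), about 2 N of friction, stays where it is left. Starts closed or up to 5 mm open.
- shutter_pin (a point): Middle of the shutter's handle: an upright steel pin, 12 mm diameter, 24 mm high (126 to 150 mm above the table), on the blade's upper edge, 75.5 mm from beam_mid towards the lamp. Moves with the shutter; axes as beam_mid. Free on both its x sides; the lamp house begins 39 mm from it towards +y.
- prism_mid (a point): Centre (30 mm above its underside) of the loose oblong glass block, 24 x 44 x 60 mm (x, y, z), 125 to 185 g, upright in the tray. Frosted: the two long sides (facing its x, 24 mm apart, 44 mm long), top and underside. Clear and polished: the two ends (facing its y, 44 mm apart, 24 mm wide, edges bevelled). Light passes along its y axis, either way round.
- tray: Fixed felt-lined wooden tray, 122 x 256 mm (x, y), lip 12 mm high and 6 mm wide, felt 6 mm above the table; origin under its centre. Three glass parts stand in it, in a row along its y, 78 mm apart, in any order. It is on the other side of the table from the photometer.
- rod_mid (a point): Bystander: the centre of an upright frosted glass rod, 30 mm diameter, 64 mm high, loose in the tray.
- tile_mid (a point): Bystander: the centre of a low square frosted glass piece, 36 x 36 x 26 mm, loose in the tray.
- finial_mid (a point): Bystander: the centre of a turned brass lamp finial, 44 mm diameter and 58 mm high, standing on the table beyond the work.

How it is judged:
By the outcome, as a careful person would: the job done as asked, in the order asked, and still so for the second after the job is handed in, while the arm keeps its last pose, push and grip.
It also fails if it takes over 51 s, if anything falls off the work surface, if the arm or the gripper's body presses on something with over 40 N, if the wrist force passes 120 N, or if a joint passes its speed limit or range.

## Working session

There is one attempt and no reset: what is moved stays moved. The work goes in short steps, Python scripts to look and compute and a tool call to move; the robot and the scene stay as the last step left them, time stands still between calls to the robot, and variables do not carry over. Pictures are saved under pics/ and viewed, about 8 in all and at most 12, crops included, and the job is handed in when it is done.

Besides the shell and the picture viewer there is one more tool, called by a JSON object that holds its "op" and its "data". drive_tool: Moves the arm, as the interface text tells. Its arguments: {"type":"object","properties":{"plan":{"type":"array","items":{"type":"array"}}},"required":["plan"]}

```bash
ls; mkdir -p pics; python3 - <<'E'
from plant import ctrl
import cv2,numpy as np
print(ctrl.get_obs())
for c in("side","top"):
    cv2.imwrite(f"pics/{c}0.png",ctrl.snapshot(c)); k=ctrl.get_calibration(c); print(c,k)
    for n in["beam_mid","bench","shutter","shutter_pin","prism_mid","tray","rod_mid","tile_mid","finial_mid"]:
        print(n,[(np.round(d["pixel"],1).tolist(),round(d["confidence"],2)) for d in ctrl.landmark_of(c,n)][:3])
E
```

```text
pics
{'clock': 0.0, 'joint_pos': array([ 8.99026825e+01,  2.05914183e+01,  6.33038935e-01, -2.05606010e-02,
       -7.01356669e+01, -1.65074089e+01]), 'qvel': array([-0.059496  , -0.0375358 ,  0.00735662, -0.01188345, -0.01988798,
        0.07646798]), 'tau': array([ 1.72301275e-04, -5.82718384e+01,  2.93053293e+01,  6.99734464e+00,
        6.72531605e-03, -1.66050236e-04]), 'tool_pos': array([0.19277054, 0.64636965, 0.22561591]), 'orientation': array([  94.89536482,   89.90398753, -101.71636378]), 'force': array([0.74138976, 0.81133036, 0.1368717 ]), 'moment': array([ 0.01581623,  0.01138822, -0.02249532]), 'opening': 0.08766383444939647}
side {'fx': 423.6892658740664, 'fy': 423.6892658740664, 'cx': 281.9939242681523, 'cy': 212.72044988165894, 'R': array([[-0.97193553, -0.23483187,  0.01397569],
       [-0.15277161,  0.58489164, -0.79659438],
       [ 0.17889148, -0.77637347, -0.6043526 ]]), 't': array([0.62095413, 0.16542376, 0.84810898])}
beam_mid [([355.2, 153.7], 0.94)]
bench []Traceback (most recent call last):
  File "<stdin>", line 7, in <module>
ValueError: it knows: beam_mid, bench, finial_mid, prism_mid, rod_mid, shutter_pin, tile_mid, tray
```

```bash
cat >h.py <<'E'
from plant import ctrl
import cv2,numpy as np
from scipy.spatial.transform import Rotation as Ro
K={c:ctrl.get_calibration(c) for c in("side","top")}
def P(c):
    k=K[c]; return np.array([[k["fx"],0,k["cx"]],[0,k["fy"],k["cy"]],[0,0,1]])@np.c_[k["R"],k["t"]]
def tri(a,b):
    X=cv2.triangulatePoints(P("side"),P("top"),np.array(a,float).reshape(2,1),np.array(b,float).reshape(2,1))[:,0]; return X[:3]/X[3]
def proj(c,X):
    v=P(c)@np.append(X,1); return v[:2]/v[2]
def atz(c,px,z):
    p=P(c); u,v=px
    A=np.array([p[0]-u*p[2],p[1]-v*p[2]]); return np.linalg.solve(A[:,:2],-A[:,2]*z-A[:,3])
E
python3 - <<'E'
from h import *
for c in("side","top"): cv2.imwrite(f"pics/{c}0.png",ctrl.snapshot(c))
print(K["top"])
for n in["beam_mid","bench","shutter_pin","prism_mid","tray","rod_mid","tile_mid","finial_mid"]:
    r={}
    for c in("side","top"):
        r[c]=ctrl.landmark_of(c,n); print(n,c,[(np.round(d["pixel"],1).tolist(),round(d["confidence"],2)) for d in r[c]][:3])
    if r["side"] and r["top"]: print("   ",tri(r["side"][0]["pixel"],r["top"][0]["pixel"]).round(4))
E
```

```text
{'fx': 414.9982485726333, 'fy': 414.9982485726333, 'cx': 284.08631153194017, 'cy': 212.23166770826097, 'R': array([[ 0.0053513 , -0.99996274, -0.0067731 ],
       [-0.98504267, -0.00410466, -0.17226171],
       [ 0.17222749,  0.00759362, -0.98502793]]), 't': array([0.03416225, 0.65394868, 1.07302202])}
beam_mid side [([359.5, 152.4], 0.59)]
beam_mid top [([404.2, 270.0], 0.93)]
    [ 0.4998 -0.2681  0.1076]
bench side []
bench top [([395.4, 270.2], 0.93)]
shutter_pin side [([359.3, 152.8], 0.43)]
shutter_pin top [([377.8, 267.4], 0.49)]
    [ 0.5012 -0.1928  0.1474]
prism_mid side [([330.0, 285.5], 0.89), ([293.1, 341.9], 0.7)]
prism_mid top [([245.6, 262.9], 0.61)]
    [0.5142 0.1409 0.0392]
tray side [([315.1, 326.4], 0.65), ([226.2, 209.6], 0.47)]
tray top [([221.1, 262.2], 0.97)]
    [0.5229 0.2134 0.0027]
rod_mid side [([293.4, 341.3], 0.55)]
rod_mid top [([192.7, 250.2], 0.71)]
    [0.5508 0.2848 0.0449]
tile_mid side [([310.2, 317.2], 0.57)]
tile_mid top [([221.4, 257.6], 0.67)]
    [0.534  0.21   0.0213]
finial_mid side [([225.7, 211.7], 0.76)]
finial_mid top [([312.3, 171.4], 0.76)]
    [ 0.7816 -0.0411  0.0292]
```

View pics/side0.png

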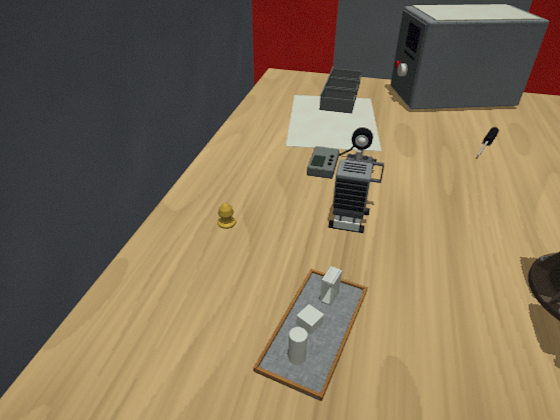

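View pics/top0.png

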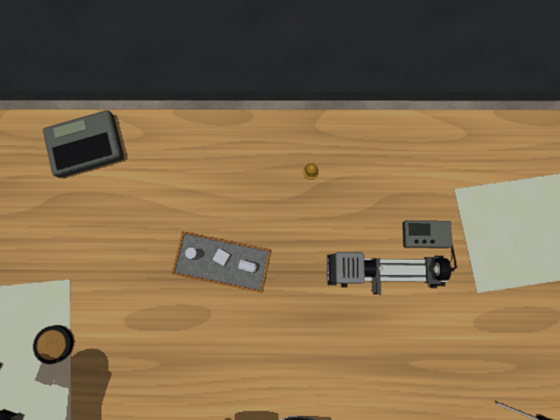

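The side view shows the tray at lower centre, with the prism at about (331,287), tile (310,318), rod (297,345), finial (226,213) and photometer around (350,190). In the top view the prism is at (247,266), the lamp house at (348,268), the shutter pin near (377,288) and the meter at (437,270). I'll zoom in next.

```bash
python3 - <<'E'
from h import *
S=cv2.imread("pics/side0.png");T=cv2.imread("pics/top0.png")
z=lambda I,x,y,w,h,f:cv2.resize(I[y:y+h,x:x+w],None,fx=f,fy=f,interpolation=cv2.INTER_CUBIC)
a=np.hstack([z(T,225,245,50,37,8),z(S,310,260,50,37,8)])
b=np.hstack([z(T,320,240,133,60,3),z(S,325,160,66,60,6)[:180*2,:396]][:1]) 
b=z(T,322,245,133,53,6)
cv2.imwrite("pics/zoom.png",np.vstack([a,cv2.copyMakeBorder(b,0,0,0,max(0,800-b.shape[1]),0)[:, :800]])[:600])
for n in["prism_mid","bench","tray","tile_mid","shutter_pin","rod_mid"]:
  for c in("side","top"):
    r=ctrl.cut_out(c,n)
    for d in r[:2]:
        m=d["pixels"].astype(np.uint8); print(n,c,round(d["confidence"],2),np.round(d["pixel"],1),m.sum(),cv2.minAreaRect(cv2.findNonZero(m)))
E
```

```text
prism_mid side 0.89 [328.4 283.2] 575 ((329.5600280761719, 285.0799865722656), (18.10193634033203, 38.18376541137695), 8.130102157592773)
prism_mid top 0.47 [249.7 265.9] 169 ((247.6000213623047, 266.20001220703125), (18.341211318969727, 9.486833572387695), 18.434947967529297)
bench side 0.61 [350.3 175.3] 4003 ((350.78619384765625, 183.42291259765625), (98.48377227783203, 75.9981689453125), 68.00886535644531)
bench top 0.72 [407.9 263.1] 4826 ((389.8695068359375, 257.2898864746094), (71.28764343261719, 129.20657348632812), 84.70991516113281)
tray side 0.97 [313.8 338.9] 6779 ((309.62359619140625, 329.571533203125), (76.40486145019531, 123.40962982177734), 22.932098388671875)
tray top 0.62 [217.8 266.4] 3563 ((221.40597534179688, 261.58612060546875), (92.75439453125, 44.672691345214844), 11.976131439208984)
tile_mid side 0.82 [310.  318.6] 509 ((309.0796203613281, 318.1947021484375), (23.141733169555664, 23.706165313720703), 41.18592834472656)
tile_mid top 0.61 [220.8 257.9] 162 ((221.50003051757812, 257.0000305175781), (13.416406631469727, 12.074767112731934), 26.56505012512207)
tile_mid top 0.53 [405.6 266.8] 4655 ((390.082763671875, 257.1265563964844), (69.49141693115234, 129.73390197753906), 84.89783477783203)
shutter_pin side 0.55 [355.8 157.4] 53 ((357.5, 155.0), (10.0, 5.0), 90.0)
rod_mid side 0.65 [297.7 344.3] 623 ((297.0, 345.5), (37.0, 18.0), 90.0)
rod_mid top 0.58 [219.2 256.5] 177 ((221.7000274658203, 257.10003662109375), (13.86362075805664, 12.969193458557129), 26.56505012512207)
```

View pics/zoom.png

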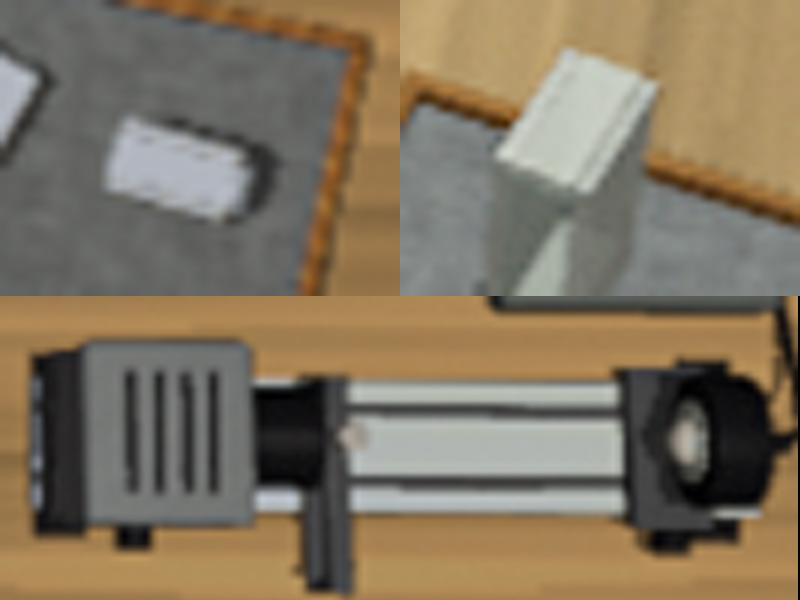

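```bash
python3 - <<'E'
from h import *
T=cv2.imread("pics/top0.png");S=cv2.imread("pics/side0.png")
# prism top face
f=8
for thr in(140,155,170):
    g=cv2.resize(cv2.cvtColor(T,6)[245:282,225:275],None,fx=f,fy=f,interpolation=cv2.INTER_CUBIC)
    m=(g>thr).astype(np.uint8); n,l,st,ce=cv2.connectedComponentsWithStats(m); k=l[160,175]
    b=cv2.boxPoints(cv2.minAreaRect(cv2.findNonZero((l==k).astype(np.uint8))))
    px=(b+.5)/f-.5+[225,245]; W=np.array([atz("top",p,.066) for p in px])
    e=[W[1]-W[0],W[2]-W[1]]; e=max(e,key=np.linalg.norm); e*=np.sign(e[1])
    print(thr,W.mean(0).round(4),np.linalg.norm(W[1]-W[0]),np.linalg.norm(W[2]-W[1]),"yaw",np.degrees(np.arctan2(-e[0],e[1])))
# side view top face corners (crop 310,260 x8)
q=[(570,48),(660,88),(585,190),(497,155)]
W=np.array([atz("side",((x-400)/8+310-.44,y/8+260-.44),.066) for x,y in q]);print("side",W.round(4),W.mean(0).round(4))
# rail edges in top image
G=cv2.cvtColor(T,6).astype(float)
L=cv2.createLineSegmentDetector().detect(cv2.cvtColor(T,6)[240:300,320:460])[0][:,0]+[320,240,320,240]
for s in L:
    if abs(s[2]-s[0])>12: print(s.round(1),"yaw z.026",np.degrees(np.arctan2(*( (lambda d:(-d[0]*np.sign(d[1]),abs(d[1])))(atz("top",s[2:],.026)-atz("top",s[:2],.026))))))
h=lambda x,y:(x/6+322-.4,(y-296)/6+245-.4)
print("house",[atz("top",h(*p),.146).round(4) for p in[(84,341),(250,341),(250,524),(84,524)]])
print("rail rows",[atz("top",h(*p),.026).round(4) for p in[(480,380),(480,513)]])
print("pin top",atz("top",h(352,436),.15).round(4), "guide end",atz("top",h(330,592),.126).round(4),"dome",atz("top",h(688,440),.1).round(4),"beam",atz("top",(404.2,270),.1), atz("top",(395.4,270.2),0))
X=atz("top",(404.2,270),.1)
for p in [(0,0,.1),(0,.0755,.138),(0,.0755,.15)]: print(p,proj("side",[X[0]+p[0],X[1]+p[1],p[2]]),proj("top",[X[0]+p[0],X[1]+p[1],p[2]]))
E
```

```text
140 [0.5078 0.1356] 0.02432414051661145 0.04511843558076862 yaw -17.061654647255693
155 [0.5077 0.1356] 0.02288374021668436 0.04331360395485342 yaw -16.855536602188575
170 [0.5078 0.1355] 0.021237293185737582 0.041495170645985034 yaw -16.242134812762178
side [[0.5159 0.1148]
 [0.4933 0.1229]
 [0.5059 0.1598]
 [0.5272 0.154 ]] [0.5106 0.1379]
[363.4 260.5 378.4 256.8] yaw z.026 13.906767791930948
[381.9 273.9 423.1 274. ] yaw z.026 0.2684270228756878
[353.1 288.4 333.  285.4] yaw z.026 -8.266945830261724
[423.1 277.1 381.9 276.9] yaw z.026 -0.0048413380006144605
[381.9 261.9 421.9 262.6] yaw z.026 -0.6191468979817725
[429.2 256.7 442.1 255. ] yaw z.026 7.8977654092636715
[333.3 284.1 320.7 287. ] yaw z.026 13.26080712348817
[423.1 265.3 381.9 264.7] yaw z.026 -0.5238660866333225
[326.5 254.1 338.5 250.9] yaw z.026 14.898503628424129
[448.1 248.  403.1 247.4] yaw z.026 -0.4779277479653627
[339.4 282.1 359.4 280.9] yaw z.026 3.6616913220967806
[421.9 259.4 381.9 258.9] yaw z.026 -0.4568356520054133
[381.9 280.  423.1 280.2] yaw z.026 0.08847947128923088
[339.4 250.8 363.1 250.4] yaw z.0
[... 341 characters left out ...]
190771331142775
[438.1 291.3 458.1 291.4] yaw z.026 -0.13154069673551338
[411.9 292.1 436.9 291.8] yaw z.026 0.9887180059830939
[368.1 287.6 354.4 287.4] yaw z.026 -0.7249269508241075
house [array([ 0.5391, -0.0907]), array([ 0.5394, -0.1587]), array([ 0.4655, -0.1567]), array([ 0.4651, -0.0895])]
rail rows [array([ 0.5316, -0.2851]), array([ 0.4716, -0.2825])]
pin top [ 0.5008 -0.1983] guide end [ 0.4382 -0.1924] dome [ 0.5019 -0.3519] beam [ 0.49797229 -0.27014641] [ 0.5009201  -0.27356405]
(0, 0, 0.1) [360.68561602 154.88217292] [404.2 270. ]
(0, 0.0755, 0.138) [359.8227292  156.04244412] [377.75437259 269.29902882]
(0, 0.0755, 0.15) [360.45971009 151.57082504] [378.81767151 269.11745925]
```

```bash
cat >>h.py <<'E'
def to(pos,psi):
    "shift and turn in tool axes to reach TCP pos, tool y at yaw psi"
    o=ctrl.get_obs(); A=Ro.from_euler("xyz",o["orientation"],degrees=True); p=np.radians(psi); c,s=np.cos(p),np.sin(p)
    B=Ro.from_matrix(np.array([[0,0,-1],[c,s,0],[s,-c,0]]).T)
    print("shift",A.inv().apply(np.array(pos)-o["tool_pos"]).round(4),"turn",(A.inv()*B).as_rotvec(degrees=True).round(2))
def st():
    o=ctrl.get_obs(); A=Ro.from_euler("xyz",o["orientation"],degrees=True).as_matrix()
    print("t",round(o["clock"],2),"tcp",o["tool_pos"].round(4),"psi",np.degrees(np.arctan2(A[1,1],A[0,1])).round(2),"j",o["joint_pos"].round(1),"F",o["force"].round(1),"op",round(o["opening"],4)); print(A.round(3))
E
python3 -c "
from h import *
st()
for p in(0,180): to([.45,.25,.25],p)
for p in(0,180): to([.485,-.197,.25],p)"
```

```text
t 1.65 tcp [0.1929 0.6468 0.2266] psi -106.6 j [ 89.9  20.5   0.7   0.  -70.1 -16.5] F [ 0.4 -0.2  0.7] op 0.0876
[[ 0.    -0.286 -0.958]
 [ 0.    -0.958  0.286]
 [-1.    -0.    -0.   ]]
shift [-0.0234  0.3068 -0.3598] turn [-106.6   -0.     0. ]
shift [-0.0234  0.3068 -0.3598] turn [73.4  0.   0. ]
shift [-0.0235  0.7252 -0.5211] turn [-106.6   -0.     0. ]
shift [-0.0235  0.7252 -0.5211] turn [73.4  0.   0. ]
```

{"op": "drive_tool", "data": {"plan": [[[-0.023,0.1,-0.12],[20,0,0],0.45],[[-0.023,0.2,-0.24],[45,0,0],0.45],[[-0.023,0.3068,-0.3598],[73.4,0,0],0.45],[[-0.023,0.3068,-0.3598],[73.4,0,0],0.45],[[-0.023,0.3068,-0.3598],[73.4,0,0],0.45],[[-0.023,0.3068,-0.3598],[73.4,0,0],0.45],[[-0.023,0.3068,-0.3598],[73.4,0,0],0.45],[[-0.023,0.3068,-0.3598],[73.4,0,0],0.45],[[-0.023,0.3068,-0.3598],[73.4,0,0],0.45],[[-0.023,0.3068,-0.3598],[73.4,0,0],0.45],[[-0.023,0.3068,-0.3598],[73.4,0,0],0.45],[[-0.023,0.3068,-0.3598],[73.4,0,0],0.45],[[-0.023,0.3068,-0.3598],[73.4,0,0],0.45],[[-0.023,0.3068,-0.3598],[73.4,0,0],0.45],[[-0.023,0.3068,-0.3598],[73.4,0,0],0.45]]}}

```text
clock: 2.9
tool_pos: [0.4499, 0.2503, 0.2496]
orientation: [-15.7, 90.0, 74.3]
force: [-0.8, 0.5, 0.4]
opening: 0.0396
```

```bash
python3 -c "
from h import *
st()
to([.498,-.197,.25],180); to([.498,-.197,.19],180)"
```

```text
t 2.9 tcp [0.4499 0.2503 0.2496] psi 179.98 j [ 50.9   4.5 -17.2  -0.  -68.4 -51. ] F [-0.8  0.5  0.4] op 0.0396
[[ 0. -1.  0.]
 [ 0.  0.  1.]
 [-1. -0.  0.]]
shift [-0.0005 -0.0482 -0.4472] turn [-0.02  0.02  0.  ]
shift [ 0.0595 -0.0482 -0.4473] turn [-0.02  0.02  0.  ]
```

{"op": "drive_tool", "data": {"plan": [[[0,-0.048,-0.447],[0,0,0],0.45],[[0,-0.048,-0.447],[0,0,0],0.45],[[0,-0.048,-0.447],[0,0,0],0.45],[[0,-0.048,-0.447],[0,0,0],0.45],[[0,-0.048,-0.447],[0,0,0],0.45],[[0,-0.048,-0.447],[0,0,0],0.45],[[0,-0.048,-0.447],[0,0,0],0.45],[[0,-0.048,-0.447],[0,0,0],0.45],[[0,-0.048,-0.447],[0,0,0],0.45],[[0,-0.048,-0.447],[0,0,0],0.45],[[0,-0.048,-0.447],[0,0,0],0.45],[[0,-0.048,-0.447],[0,0,0],0.45],[[0.03,-0.048,-0.447],[0,0,0],0.45],[[0.06,-0.048,-0.447],[0,0,0],0.45],[[0.085,-0.048,-0.447],[0,0,0],0.45],[[0.085,-0.048,-0.447],[0,0,0],0.45],[[0.085,-0.048,-0.447],[0,0,0],0.45]]}}

```text
clock: 4.32
tool_pos: [0.4976, -0.1958, 0.1639]
orientation: [89.5, 89.8, 179.6]
force: [0.5, 0.9, -0.0]
opening: 0.0395
```

```bash
python3 - <<'E'
from h import *
st()
S=ctrl.snapshot("side");T=ctrl.snapshot("top")
tcp=ctrl.get_obs()["tool_pos"]
for c in("side","top"): print(c,"tcp px",proj(c,tcp),"pin est px",proj(c,[.5,-.197,.138]),[(d["pixel"],d["confidence"]) for d in ctrl.landmark_of(c,"shutter_pin")])
z=lambda I,x,y,w,h,f:cv2.resize(I[y:y+h,x:x+w],None,fx=f,fy=f,interpolation=cv2.INTER_CUBIC)
cv2.imwrite("pics/pin.png",np.hstack([z(S,310,100,80,120,5),z(T,340,220,80,120,5)]))
E
```

```text
t 4.32 tcp [ 0.4976 -0.1958  0.1639] psi -179.91 j [ -0.5  10.4 -22.    0.  -57.7   0.5] F [ 0.5  0.9 -0. ] op 0.0395
[[-0.003 -1.    -0.002]
 [ 0.    -0.002  1.   ]
 [-1.     0.003  0.   ]]
side tcp px [360.85301182 145.05894933] pin est px [359.05688667 155.45623463] [([361.0, 156.1], 0.38)]
top tcp px [380.92214493 268.34024652] pin est px [378.68434994 268.47314733] []
```

View pics/pin.png

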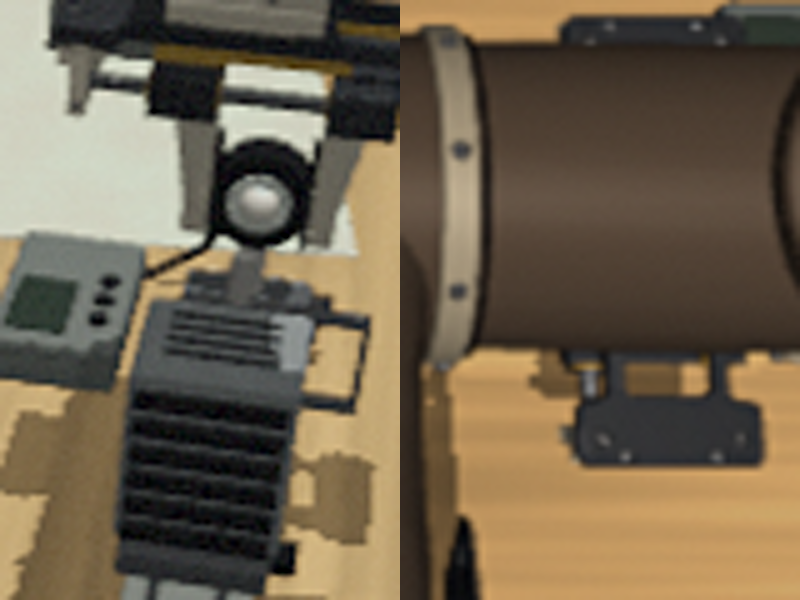

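The side crop shows the pin at about (359,151), between the two fingertips at (351,145) and (372,148). I'll descend and push it open with the far finger.

{"op": "drive_tool", "data": {"plan": [[[0.016,0,0],[0,0,0],0.45],[[0.032,-0.0005,-0.001],[0,0,0],0.45],[[0.032,-0.0005,-0.001],[0,0,0],0.45],[[0.032,0.005,-0.001],[0,0,0],0.45],[[0.032,0.01,-0.001],[0,0,0],0.45],[[0.032,0.015,-0.001],[0,0,0],0.45],[[0.032,0.02,-0.001],[0,0,0],0.45],[[0.032,0.025,-0.001],[0,0,0],0.45],[[0.032,0.03,-0.001],[0,0,0],0.45],[[0.032,0.035,-0.001],[0,0,0],0.45],[[0.032,0.04,-0.001],[0,0,0],0.45],[[0.032,0.044,-0.001],[0,0,0],0.45],[[0.032,0.044,-0.001],[0,0,0],0.45]]}}

```text
clock: 5.6
tool_pos: [0.4542, -0.1974, 0.1343]
orientation: [-89.7, 89.8, 0.3]
force: [0.1, -0.2, -0.1]
opening: 0.04
```

```bash
python3 -c "
from h import *
st()"
```

```text
t 5.6 tcp [ 0.4542 -0.1974  0.1343] psi -179.97 j [ -0.7   8.4 -29.1  -0.  -52.4   0.7] F [ 0.1 -0.2 -0.1] op 0.04
[[ 0.003 -1.    -0.001]
 [ 0.    -0.001  1.   ]
 [-1.    -0.003  0.   ]]
```

{"op": "drive_tool", "data": {"plan": [[[0,0.0015,0],[0,0,0],0.45],[[0,0.003,0],[0,0,0],0.45],[[0,0.0045,0],[0,0,0],0.45],[[0,0.006,0],[0,0,0],0.45]]}}

```text
clock: 5.93
tool_pos: [0.4488, -0.1974, 0.1344]
orientation: [-91.5, 89.8, -1.5]
force: [7.2, 0.3, -3.3]
opening: 0.0395
```

{"op": "drive_tool", "data": {"plan": [[[0,0.001,0],[0,0,0],0.45],[[0,0.002,0],[0,0,0],0.45],[[0,0.002,0],[0,0,0],0.45]]}}

```text
clock: 6.18
tool_pos: [0.4488, -0.1974, 0.1344]
orientation: [-91.5, 89.6, -1.5]
force: [9.2, -1.4, -5.5]
opening: 0.0392
```

{"op": "drive_tool", "data": {"plan": [[[0,-0.005,0],[0,0,0],0.45],[[0,-0.01,0],[0,0,0],0.45],[[0,-0.012,0],[0,0,0],0.45],[[-0.03,-0.012,0],[0,0,0],0.45],[[-0.07,-0.012,0],[0,0,0],0.45],[[-0.11,-0.012,0],[0,0,0],0.45],[[-0.116,-0.02,0.03],[0,0,0],0.45],[[-0.116,-0.06,0.334],[17,0,0],0.57],[[-0.116,-0.06,0.334],[17,0,0],0.57],[[-0.116,-0.06,0.334],[17,0,0],0.57],[[-0.116,-0.06,0.334],[17,0,0],0.57],[[-0.116,-0.06,0.334],[17,0,0],0.57],[[-0.116,-0.06,0.334],[17,0,0],0.57],[[-0.116,-0.06,0.334],[17,0,0],0.57],[[-0.116,-0.06,0.334],[17,0,0],0.57],[[-0.116,-0.06,0.334],[17,0,0],0.57],[[-0.116,-0.06,0.334],[17,0,0],0.57]]}}

```text
clock: 7.6
tool_pos: [0.5071, 0.1379, 0.2499]
orientation: [-88.4, 89.7, -15.2]
force: [0.0, 0.3, 0.4]
opening: 0.0496
```

```bash
python3 - <<'E'
from h import *
st()
to([.509,.1365,.09],163)
to([.509,.1365,.026],163)
S=ctrl.snapshot("side");T=ctrl.snapshot("top")
z=lambda I,x,y,w,h,f:cv2.resize(I[y:y+h,x:x+w],None,fx=f,fy=f,interpolation=cv2.INTER_CUBIC)
cv2.imwrite("pics/open.png",np.hstack([z(S,300,140,80,120,5),z(T,350,220,80,120,5)]))
for x in(.4625,.5025): print(x,proj("side",[x,-.197,.15]),proj("top",[x,-.197,.15]))
E
```

```text
t 7.6 tcp [0.5071 0.1379 0.2499] psi 163.19 j [ 36.8   5.3 -16.3   0.3 -68.2 -53.7] F [0.  0.3 0.4] op 0.0496
[[ 0.005 -0.957  0.289]
 [-0.001  0.289  0.957]
 [-1.    -0.006  0.   ]]
shift [ 0.1599 -0.0013 -0.0008] turn [0.19 0.01 0.32]
shift [ 0.2239 -0.001  -0.0008] turn [0.19 0.01 0.32]
0.4625 [375.7608486  153.01724077] [380.29097958 283.92004193]
0.5025 [358.62298774 150.85598578] [379.72290758 267.24654143]
```

View pics/open.png

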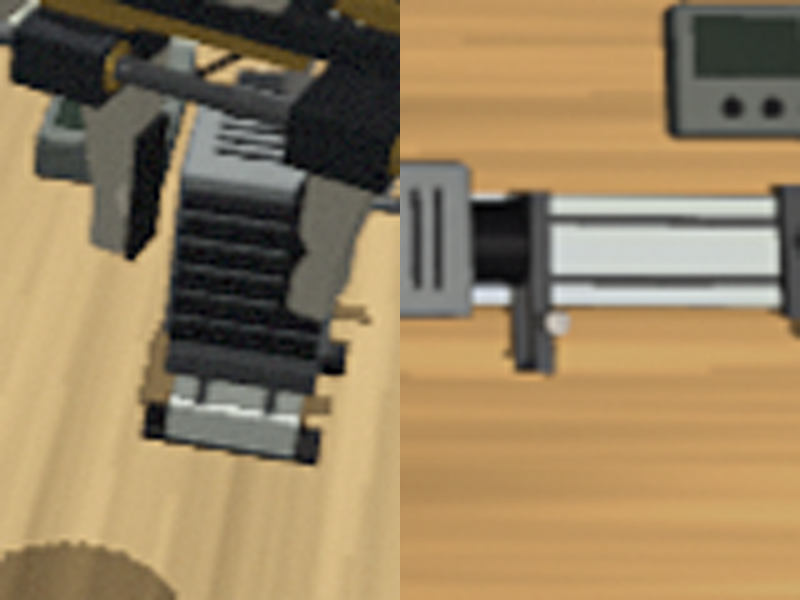

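The top crop shows the pin at about (381,284), which matches the fully open position. Next I'll go down over the block and grip it.

{"op": "drive_tool", "data": {"plan": [[[0.04,-0.001,-0.001],[0.2,0,0.3],0.57],[[0.08,-0.001,-0.001],[0.2,0,0.3],0.57],[[0.12,-0.001,-0.001],[0.2,0,0.3],0.57],[[0.15,-0.001,-0.001],[0.2,0,0.3],0.57],[[0.165,-0.001,-0.001],[0.2,0,0.3],0.57],[[0.165,-0.001,-0.001],[0.2,0,0.3],0.57]]}}

```text
clock: 8.2
tool_pos: [0.5064, 0.132, 0.0818]
orientation: [139.1, 89.7, -148.2]
force: [-0.8, -1.1, 0.6]
opening: 0.0498
```

```bash
python3 - <<'E'
from h import *
st()
to([.509,.1365,.026],163)
S=ctrl.snapshot("side");T=ctrl.snapshot("top")
cv2.imwrite("pics/pre.png",cv2.resize(S[230:380,240:400],None,fx=4.5,fy=4,interpolation=cv2.INTER_CUBIC))
E
```

```text
t 8.2 tcp [0.5064 0.132  0.0818] psi 162.72 j [ 36.1  14.8 -28.9  -0.  -46.6 -53.4] F [-0.8 -1.1  0.6] op 0.0498
[[-0.005 -0.955  0.297]
 [-0.003  0.297  0.955]
 [-1.     0.004 -0.004]]
shift [ 0.0558 -0.0014  0.0053] turn [-0.28 -0.25 -0.22]
```

View pics/pre.png

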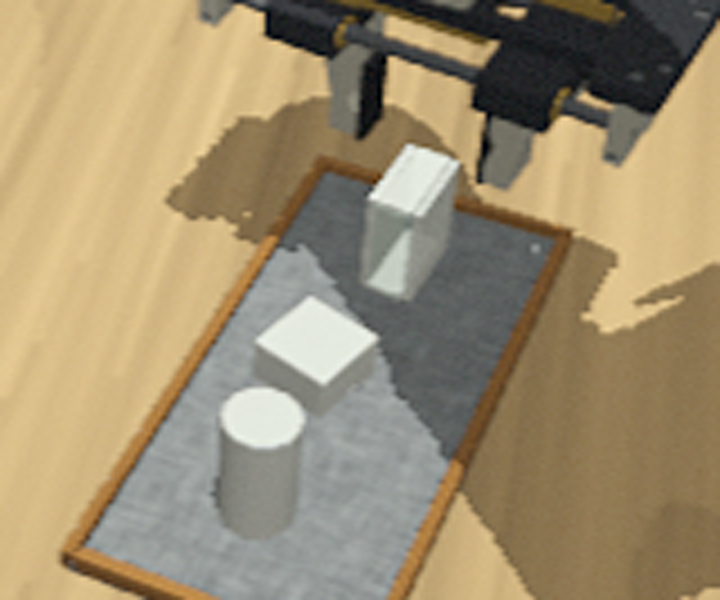

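```bash
python3 - <<'E'
from h import *
print(proj("side",ctrl.get_obs()["tool_pos"]))
print(proj("side",[.509,.1365,.066]), atz("side",(335.6,268.8),.0818),atz("side",(331.6-.4,275.5-.4),.066))
S=cv2.imread("pics/side0.png"); g=cv2.resize(cv2.cvtColor(S,6)[260:300,310:350],None,fx=8,fy=8,interpolation=cv2.INTER_CUBIC)
for t in(170,185,195,205):
    m=(g>t).astype(np.uint8);n,l=cv2.connectedComponents(m);k=l[int((274-260)*8),int((331-310)*8)]
    q=cv2.findNonZero((l==k).astype(np.uint8)); 
    a=cv2.approxPolyDP(cv2.convexHull(q),12,True)[:,0]; W=np.array([atz("side",((x+.5)/8-.5+310,(y+.5)/8-.5+260),.066) for x,y in a]); print(t,k,W.round(4).tolist(),W.mean(0).round(4))
E
```

```text
[333.93657244 265.53811929]
[332.78883171 274.10018466] [0.50500592 0.13750874] [0.51151275 0.13982107]
170 4 [[0.4946, 0.1219], [0.5052, 0.1594], [0.5269, 0.1542], [0.517, 0.1155]] [0.5109 0.1377]
185 1 [[0.4996, 0.1197], [0.5088, 0.1571], [0.5265, 0.1538], [0.5166, 0.1164]] [0.5129 0.1367]
195 1 [[0.4998, 0.1204], [0.5093, 0.1569], [0.5263, 0.1534], [0.5165, 0.1188]] [0.513  0.1374]
205 0 [[0.4718, 0.1908], [0.5398, 0.2081], [0.5584, 0.1086], [0.4831, 0.0893]] [0.5133 0.1492]
```

The crop shows the open fingertips either side of the block and above it; the rod and tile are well clear. Descending and closing.

{"op": "drive_tool", "data": {"plan": [[[0.0,-0.002,0.0055],[-0.3,-0.25,-0.2],0.57],[[0.02,-0.002,0.0055],[-0.3,-0.25,-0.2],0.57],[[0.04,-0.002,0.0055],[-0.3,-0.25,-0.2],0.57],[[0.056,-0.002,0.0055],[-0.3,-0.25,-0.2],0.57],[[0.056,-0.002,0.0055],[-0.3,-0.25,-0.2],0.57],[[0.056,-0.002,0.0055],[-0.3,-0.25,-0.2],0.57]]}}

```text
clock: 8.8
tool_pos: [0.5132, 0.1387, 0.0307]
orientation: [-46.3, 89.6, 26.9]
force: [-0.5, -0.0, 0.5]
opening: 0.05
```

```bash
python3 - <<'E'
from h import *
st()
to([.5095,.1367,.026],163)
S=ctrl.snapshot("side")
cv2.imwrite("pics/pre2.png",cv2.resize(S[230:330,280:400],None,fx=6,fy=6,interpolation=cv2.INTER_CUBIC))
E
```

```text
t 8.8 tcp [0.5132 0.1387 0.0307] psi 163.12 j [ 36.3  19.3 -31.3   0.1 -39.  -53.3] F [-0.5 -0.   0.5] op 0.05
[[ 0.006 -0.957  0.29 ]
 [ 0.003  0.29   0.957]
 [-1.    -0.005  0.005]]
shift [ 0.0047  0.003  -0.003 ] turn [0.12 0.27 0.28]
```

View pics/pre2.png

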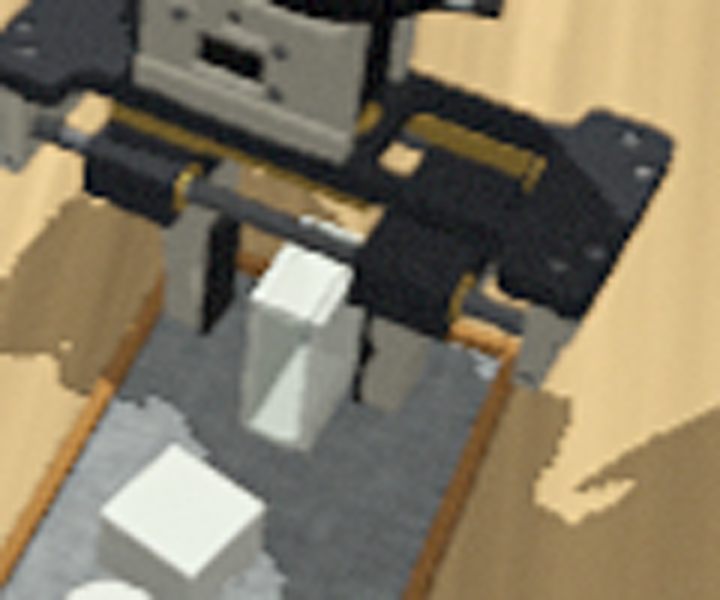

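The jaws straddle the block, one finger either side of its frosted sides. I'll correct the small offset and close.

{"op": "drive_tool", "data": {"plan": [[[0.0045,0.003,-0.003],[0.1,0.3,0.3],0.57],[[0.0045,0.003,-0.003],[0.1,0.3,0.3],0.57],[[0.0045,0.003,-0.003],[0.1,0.3,0.3],0.57],[[0.0045,0.003,-0.003],[0.1,0.3,0.3],0.57]]}}

```text
clock: 9.18
tool_pos: [0.5103, 0.1372, 0.0274]
orientation: [-42.9, 89.9, 30.1]
force: [0.3, -0.5, 0.5]
opening: 0.0502
```

```bash
python3 - <<'E'
from h import *
st()
to([.5095,.1367,.026],163)
ctrl.snapshot("side"); st()
E
```

```text
t 9.18 tcp [0.5103 0.1372 0.0274] psi 163.03 j [ 36.3  19.4 -31.6   0.  -38.8 -53.3] F [ 0.3 -0.5  0.5] op 0.0502
[[ 0.002 -0.956  0.292]
 [ 0.001  0.292  0.956]
 [-1.    -0.001  0.001]]
shift [ 0.0014  0.0006 -0.0007] turn [0.03 0.08 0.07]
t 9.23 tcp [0.5102 0.1372 0.0272] psi 163.03 j [ 36.3  19.5 -31.6   0.  -38.8 -53.3] F [-0.4  0.7  0.1] op 0.0498
[[ 0.001 -0.956  0.292]
 [ 0.001  0.292  0.956]
 [-1.    -0.001  0.001]]
```

{"op": "drive_tool", "data": {"plan": [[[0,0,0],[0,0,0],0.5],[[0,0,0],[0,0,0],0.45],[[0,0,0],[0,0,0],0.4],[[0,0,0],[0,0,0],0.36],[[0,0,0],[0,0,0],0.33],[[0,0,0],[0,0,0],0.3],[[0,0,0],[0,0,0],0.27],[[0,0,0],[0,0,0],0.2],[[0,0,0],[0,0,0],0.1],[[0,0,0],[0,0,0],0.1],[[0,0,0],[0,0,0],0.1],[[0,0,0],[0,0,0],0.1]]}}

```text
clock: 10.23
tool_pos: [0.5101, 0.1371, 0.0272]
orientation: [-42.4, 89.9, 30.6]
force: [-0.5, 0.6, 0.0]
opening: 0.0242
```

```bash
python3 -c "
from h import *
st()"
```

```text
t 10.23 tcp [0.5101 0.1371 0.0272] psi 163.03 j [ 36.3  19.5 -31.6   0.  -38.8 -53.3] F [-0.5  0.6  0. ] op 0.0242
[[ 0.001 -0.956  0.292]
 [ 0.001  0.292  0.956]
 [-1.    -0.001  0.001]]
```

{"op": "drive_tool", "data": {"plan": [[[-0.005,0,0],[0,0,0],0.1],[[-0.015,0,0],[0,0,0],0.1],[[-0.03,0,0],[0,0,0],0.1],[[-0.05,0,0],[0,0,0],0.1],[[-0.07,0,0],[0,0,0],0.1],[[-0.09,0,0],[0,0,0],0.1],[[-0.11,0,0],[0,0,0],0.1],[[-0.13,0,0],[0,0,0],0.1],[[-0.15,0,0],[0,0,0],0.1],[[-0.17,0,0],[0,0,0],0.1],[[-0.19,0,0],[0,0,0],0.1],[[-0.205,0,0],[0,0,0],0.1],[[-0.215,0,0],[0,0,0],0.1],[[-0.22,0,0],[0,0,0],0.1],[[-0.22,0,0],[0,0,0],0.1],[[-0.22,0,0],[0,0,0],0.1]]}}

```text
clock: 11.57
tool_pos: [0.5094, 0.1369, 0.2467]
orientation: [-19.5, 89.9, 53.5]
force: [0.5, 0.0, -2.0]
opening: 0.0237
```

```bash
python3 -c "
from h import *
st(); to([.502,-.273,.25],179.7)"
```

```text
t 11.57 tcp [0.5094 0.1369 0.2467] psi 163.02 j [ 36.3   5.8 -16.   -0.  -68.1 -53.3] F [ 0.5  0.  -2. ] op 0.0237
[[ 0.001 -0.956  0.292]
 [ 0.001  0.292  0.956]
 [-1.    -0.     0.001]]
shift [-0.0036 -0.1126 -0.3942] turn [-16.68   0.05   0.03]
```

{"op": "drive_tool", "data": {"plan": [[[-0.004,-0.003,-0.01],[-1,0,0],0.1],[[-0.004,-0.009,-0.03],[-2,0,0],0.1],[[-0.004,-0.016,-0.055],[-3,0,0],0.1],[[-0.004,-0.023,-0.08],[-4,0,0],0.1],[[-0.004,-0.03,-0.105],[-5,0,0],0.1],[[-0.004,-0.037,-0.13],[-6,0,0],0.1],[[-0.004,-0.044,-0.155],[-7,0,0],0.1],[[-0.004,-0.051,-0.18],[-8,0,0],0.1],[[-0.004,-0.059,-0.205],[-9,0,0],0.1],[[-0.004,-0.066,-0.23],[-10,0,0],0.1],[[-0.004,-0.073,-0.255],[-11,0,0],0.1],[[-0.004,-0.08,-0.28],[-12,0,0],0.1],[[-0.004,-0.087,-0.305],[-13,0,0],0.1],[[-0.004,-0.094,-0.33],[-14,0,0],0.1],[[-0.004,-0.1,-0.35],[-15,0,0],0.1],[[-0.004,-0.106,-0.37],[-16,0,0],0.1],[[-0.004,-0.11,-0.385],[-16.7,0,0],0.1],[[-0.004,-0.1126,-0.394],[-16.7,0,0],0.1],[[-0.004,-0.1126,-0.394],[-16.7,0,0],0.1],[[-0.004,-0.1126,-0.394],[-16.7,0,0],0.1]]}}

```text
clock: 13.23
tool_pos: [0.5016, -0.2728, 0.2493]
orientation: [42.6, 89.9, 132.2]
force: [-0.6, 0.1, -1.9]
opening: 0.024
```

```bash
python3 -c "
from h import *
st(); to([.502,-.273,.0912],179.7)"
```

```text
t 13.23 tcp [ 0.5016 -0.2728  0.2493] psi 179.63 j [ -9.   10.  -10.6  -0.1 -69.4   8.6] F [-0.6  0.1 -1.9] op 0.024
[[-0.001 -1.     0.006]
 [ 0.001  0.006  1.   ]
 [-1.     0.001  0.001]]
shift [ 0.1581 -0.0006 -0.0004] turn [-0.07  0.08 -0.07]
```

{"op": "drive_tool", "data": {"plan": [[[0.01,0,0],[0,0,0],0.1],[[0.03,0,0],[0,0,0],0.1],[[0.05,0,0],[0,0,0],0.1],[[0.07,0,0],[0,0,0],0.1],[[0.09,0,0],[0,0,0],0.1],[[0.11,0,0],[0,0,0],0.1],[[0.13,0,0],[0,0,0],0.1],[[0.145,0,0],[0,0,0],0.1],[[0.155,0,0],[0,0,0],0.1],[[0.158,0,0],[0,0,0],0.1],[[0.158,0,0],[0,0,0],0.1],[[0.158,0,0],[0,0,0],0.1],[[0.158,0,0],[0,0,0],0.1]]}}

```text
clock: 14.32
tool_pos: [0.5022, -0.2726, 0.0924]
orientation: [-32.2, 89.9, 57.5]
force: [-0.0, -0.7, -1.7]
opening: 0.0237
```

```bash
python3 - <<'E'
from h import *
st(); to([.502,-.273,.0912],179.7)
S=ctrl.snapshot("side");T=ctrl.snapshot("top")
z=lambda I,x,y,w,h,f:cv2.resize(I[y:y+h,x:x+w],None,fx=f,fy=f,interpolation=cv2.INTER_CUBIC)
cv2.imwrite("pics/held.png",np.hstack([z(S,310,90,80,120,5),z(T,360,220,80,120,5)]))
for c in("side","top"):
  for n in("prism_mid","beam_mid"): print(c,n,[(np.round(d["pixel"],1),round(d["confidence"],2)) for d in ctrl.landmark_of(c,n)])
  print(proj(c,[.502,-.273,.1]),"ends top",proj(c,[.502,-.251,.13]),proj(c,[.502,-.295,.13]))
E
```

```text
t 14.32 tcp [ 0.5022 -0.2726  0.0924] psi 179.65 j [ -8.9  18.  -22.5  -0.1 -49.6   8.6] F [-0.  -0.7 -1.7] op 0.0237
[[ 0.001 -1.     0.006]
 [ 0.001  0.006  1.   ]
 [-1.    -0.001  0.001]]
shift [ 0.0012  0.0002 -0.0004] turn [-0.05  0.05  0.03]
side prism_mid [(array([359.8, 155.5]), 0.55)]
side beam_mid [(array([357.8, 150.8]), 0.71)]
[359.21170339 154.14963541] ends top [359.88294468 147.76033167] [361.46060591 139.78085664]
top prism_mid []
top beam_mid [(array([404.7, 269.3]), 0.54)]
[405.2505347  268.41302966] ends top [399.75896561 267.89696039] [417.53795095 267.98785715]
```

View pics/held.png

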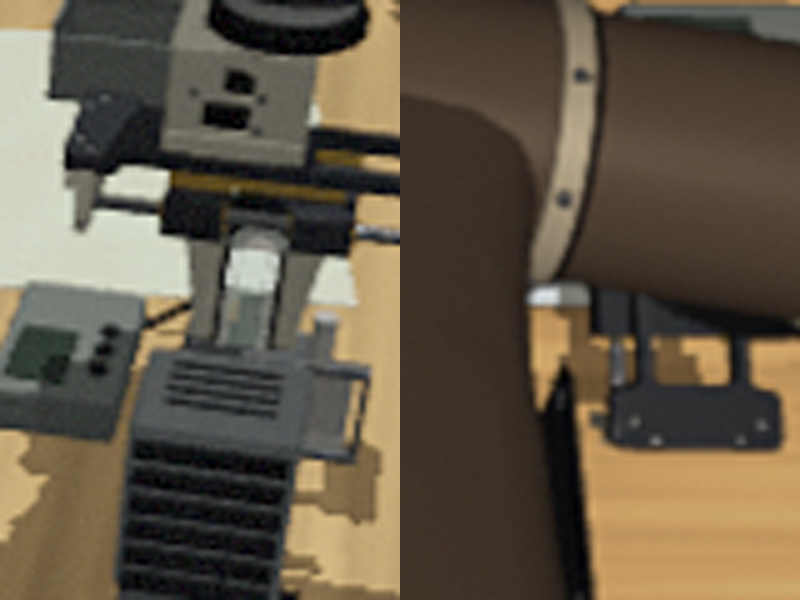

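The side crop shows the block upright between the fingers, with its near top edge at (360,147); a centred block should show it at (360,148). The pin stays open at (375,155), and the gripper is clear of both the lamp and the meter. One last trim of about 1 mm, then let it settle.

{"op": "drive_tool", "data": {"plan": [[[0.001,0,-0.0005],[0,0,0],0.1],[[0.001,0,-0.0005],[0,0,0],0.1],[[0.001,0,-0.0005],[0,0,0],0.1],[[0.001,0,-0.0005],[0,0,0],0.1],[[0.001,0,-0.0005],[0,0,0],0.1],[[0.001,0,-0.0005],[0,0,0],0.1],[[0.001,0,-0.0005],[0,0,0],0.1],[[0.001,0,-0.0005],[0,0,0],0.1]]}}

```text
clock: 15.28
tool_pos: [0.5016, -0.2732, 0.0907]
orientation: [22.0, 89.9, 111.6]
force: [-0.0, -0.4, -2.0]
opening: 0.0239
```

```bash
python3 - <<'E'
from h import *
st(); print(np.abs(ctrl.get_obs()["qvel"]).max())
ctrl.snapshot("side")
for n in("prism_mid","rod_mid","tile_mid","finial_mid","shutter_pin"): print(n,[(np.round(d["pixel"],1),round(d["confidence"],2)) for d in ctrl.landmark_of("side",n)])
print(ctrl.close_job())
E
```

```text
t 15.28 tcp [ 0.5016 -0.2732  0.0907] psi 179.63 j [ -9.   18.1 -22.5  -0.1 -49.4   8.7] F [-0.  -0.4 -2. ] op 0.0239
[[-0.    -1.     0.006]
 [ 0.001  0.006  1.   ]
 [-1.     0.     0.001]]
0.08833173169810327
prism_mid [(array([359.3, 152.9]), 0.65)]
rod_mid [(array([292.2, 343.9]), 0.94), (array([375.5, 158.2]), 0.34)]
tile_mid [(array([309.7, 315.3]), 0.66)]
finial_mid [(array([225.7, 211.3]), 0.76), (array([356.1, 155.8]), 0.45)]
shutter_pin [(array([375.2, 157.1]), 0.7)]
the job is handed in; nothing more can be done
None
```

The job is handed in, with the block still held in the beam. I opened the shutter to its stop, gripped the block by its two frosted sides and carried it over the lamp house into the beam. No verdict came back.

| Check | Result |
|---|---|
| Shutter | The finger stopped moving while the push rose to about 9 N. The pin sits at pixel (375,157), about where full opening puts it. |
| Grip | Opening is 24 mm, which is the block's width, with about 2 N of weight on the wrist. |
| Position | Gripper tip at (0.5016, -0.2732, 0.0907), which puts the block's centre about 99.5 mm above the table. My estimate of the beam midpoint is (0.502, -0.273). |
| Alignment | Tool vertical within 0.1°, and yaw within about 0.1° of my estimate of the beam direction. |
| Motion | Arm practically still, after 15.3 s of the 51 s allowed. |
| Bystanders | Rod, tile and finial are where they started, within a few pixels of detection noise. |

- **Camera disagreement:** the two cameras differed by 2–3 mm on both the block and the beam, so the centring is good to about that.
- **Block's place along the beam:** the top camera's view was blocked by the arm at the end. I checked this only in the side view, where the near edge was within about 3 mm of the expected line.

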